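# Tighten a lathe handwheel's castle nut and line its slot up with the pin hole

### The arm

A 6-joint arm with a two-finger parallel gripper is mounted at the origin on the work surface. World frame = base frame: x ahead of the robot, y to its left, z up, the work surface at z = 0. Lengths are in m, angles in degrees, forces in N, time in s.
With the tool pointing down it reaches from about 0.4 to 0.825 m from the base axis. Payload 7 kg.
Tool frame: the origin (TCP) lies between the finger pads; the fingertips stand 19 mm ahead of it and the grasp point (between the pads) is the TCP; x points along the fingers, y is the direction in which the jaws open and shut, and the axes are right-handed (so a half turn about x gives the same grasp; the last joint's range is limited). The gripper opens to 88 mm and grips with 3 to 60 N. Pads are 19 mm wide; open, the fingers measure 130 mm over their backs; the gripper's body (78 mm by 193 mm) begins 47 mm behind the grasp point.
Start: joints at [-56.889, 20.546, 0.682, 0, -70.136, -16.507], TCP at [0.193, -0.647, 0.246] pointing down, gripper open.
Joint ranges: [-176.03, 176.03], [-82.01, 121.73], [-58.28, 71.71], [-173.87, 95.51], [-174.79, -0.11], [-173.66, 173.66]. Speed limits (degrees/s): [136.94, 136.94, 172.46, 180, 180, 180].

### API

Orientations are given as [roll, pitch, yaw] about the fixed x, y, z axes, in that order (R = Rz(yaw) Ry(pitch) Rx(roll)).
In Python, from plant import * gives the robot as it stands.
- The arm moves only by the tool step_arm, never from a script. Its argument "steps" is a list of rows, each a list of 2 entries, a list of its own where there are three numbers: the shift along the tool's x, y, z in units of 0.02 m (1.0 is 0.02 m), then the turn about the tool's x in units of 6 degrees (1.0 is 6 degrees). A call has 1 to 20 rows; each row shifts and turns the commanded pose from where the row before left it, along the tool's axes as they then stand; what a row does not reach is not made up. A row lasts 1/12 s, in which the tool goes at most 41.7 mm and 7.16 degrees, less where a joint would pass 70% of its speed; a pose out of reach is approached as far as the arm can. A call with a number of a shift or a turn outside -1 to 1 is refused whole. A call with a gripper value outside its range is refused whole. "fingers" is the closure, from 0 (fully open) to 1 (shut), set as the call begins (left out, the last holds). The fingers move at their own pace and stop on an object; "grip_force" is the grip in N (left out, the last holds). Time passes only in rows, so rows that do not move let the fingers close. It gives the time, the measured TCP pose, the force and the opening at its end, in the units of the state.
- get_state(): the state, without advancing time (a new reading comes with each control period).
- capture(name): name is "scene" or "top" or "wrist"; returns the picture (400x640x3 uint8, blue, green, red); there is no depth.
- camera_model(name): a dict with "intrinsics" (3x3 intrinsics, pixels), "dist_coeffs" ([k1, k2, p1, p2, k3] as OpenCV has them; the pictures are not rectified), "rvec" (rotation vector, rad) and "tvec" (3), from world to camera coordinates, as OpenCV has them. Camera axes: x right, y down, z forward; pixel columns grow to the right and rows downward; lengths in m; the calibration is good to about 2 mm. A picture is of the moment at which its call begins: read the wrist's pose just before it. camera_model takes no time and is no camera call; for the wrist camera it gives the pose at the moment of the call.
- close_job(): hands the job in, once; it reports no verdict.
The state is a dict: "time_s": time; "joints": joint angles; "qd": joint speeds; "joint_torque": joint torques, N m; "tcp_pos": TCP position; "eef_rot": TCP orientation; "contact_force": force on the tool from outside, world axes, zero at the start; "moment": the same for the moment, N m; "gripper_width": finger opening in m.
Only numpy, scipy, OpenCV 4.12 (cv2) and the standard library are available. Lean on these libraries where they do the work, as an engineer would, in place of code of your own. Each camera call takes 0.05 s, during which the arm holds its last target.

### The job

Two lathe handwheels stand on the bench, each held on its upright spindle by a castle nut. On the one that has no split pin yet, tighten the nut clockwise (seen from above) and go on just to the first place where a slot lines up with the pin hole through the spindle, so that a pin could be pushed in; do not slacken it back to the slot that has already gone by, and do not run on well past the hole. Keep your fingers off the nut and wheel that are already pinned, and let go at the end.

Things in the scene. Friction and masses are not known exactly. Their poses are not given: they have to be found in the camera images.
- axle_nut (a joint): Angle in rad of the nut to tighten, growing clockwise seen from above. Starts between 0.50 and 0.85, tight above 0.95; at 1.20 a slot lines up with the pin hole (the slot before did at 0.15, the next would at 2.25). Needs 0.4 to 0.45 N m clockwise, rising slightly; stays where left; does not travel along the spindle.
- nut_top (a point): On the spindle axis, level with the top of the nut to tighten (114 mm above the bench), turning with it. Plain steel hex castle nut, 46 mm across flats, 53 across corners, 34 high: lower 22 mm solid, upper 12 mm cut by six slots 12 mm wide, one in the middle of each flat. x: level, out through a slot, square to a flat (others every 60 degrees); z up. 28 mm spindle stands 6 mm above it.
- pin_hole (a point): Middle of the 6 mm cross hole in that nut's spindle, on the axis, 109 mm above the bench. x: level, along the hole; z up; fixed. A bright line cut on the spindle's end runs along the hole. No split pin in it. Below the nut: 62 mm washer (top at 80 mm), 68 mm hub, black spoked handwheel (154 mm wide, rim top at 71 mm), grey 130 mm square foot fixed to the bench.
- pinned_wheel: The finished twin: same foot, handwheel, spindle and castle nut, but with a bright steel split pin through nut and spindle (ring on one side, bent legs on the other, 86 mm overall). Origin on the bench under the spindle axis; top 120 mm above the bench. Its nut cannot turn. Leave it alone.
Things that resemble listed ones, but are neither listed nor needed, are in the scene too. What is shaped like the part that bears axle_nut but green or white is not meant.

How it is judged (in metres and radians):
On the way:
1. the unpinned nut is turned clockwise until it is tight (joint above 0.95 rad) (value of joint axle_nut above 0.95 rad), for 0.1 s.
At the end, for the whole second after the job is handed in: The unpinned castle nut is tight and at rest with the first slot coming clockwise in line with the spindle's pin hole, within 10 degrees (joint axle_nut 1.20 +/- 0.175 rad), and released (value of joint axle_nut between 1.025 and 1.375 rad and velocity of joint axle_nut between -0.05 and 0.05 rad/s); the robot touches nothing.
It fails at once if the nut is slackened back to the slot that has gone by (joint below 0.28 rad) (value of joint axle_nut below 0.28 rad).
It fails at once if the nut is run on well past the hole (joint above 1.55 rad) (value of joint axle_nut above 1.55 rad).
It fails at once if the fingers or arm press on the pinned wheel (over 3 N) (contact force between any of the fingers, the arm and pinned_wheel above 3 N).
It also fails if it takes over 32 s, if anything falls off the work surface, if the arm or the gripper's body presses on something with over 40 N, if the wrist force passes 120 N, or if a joint passes its speed limit or range.

## Working session

There is one attempt and no reset: what is moved stays moved. The work goes in short steps, Python scripts to look and compute and a tool call to move; the robot and the scene stay as the last step left them, time stands still between calls to the robot, and variables do not carry over. Pictures are saved under pics/ and viewed, and the job is handed in when it is done.

Besides the shell and the picture viewer there is one more tool, called after "Call:" as a command line: name --argument value ..., lists and objects as JSON in quotes. step_arm: Moves the arm, as the interface text tells. Its arguments: {"type":"object","properties":{"steps":{"type":"array","items":{"type":"array"}},"fingers":{"type":"number"},"grip_force":{"type":"number"}},"required":["steps"]}

```bash
mkdir -p pics; python3 - <<'E'
from plant import *
import cv2
s=get_state();print(s)
for n in("scene","top"):
    cv2.imwrite(f"pics/{n}0.png",capture(n)); m=camera_model(n);print(n,m)
E
```

```text
{'time_s': 0.0, 'joints': array([-5.68892586e+01,  2.05925183e+01,  6.34755089e-01, -2.31546155e-02,
       -7.01385312e+01, -1.65084789e+01]), 'qd': array([-0.07313972,  0.01213119,  0.00815891, -0.00035682, -0.06686228,
       -0.04142098]), 'joint_torque': array([ 3.62684923e-04, -5.82724857e+01,  2.93056870e+01,  6.99741483e+00,
        6.79255289e-03, -1.20662326e-04]), 'tcp_pos': array([ 0.19273766, -0.64640349,  0.24460837]), 'eef_rot': array([ 93.77291059,  89.90127516, 110.36728808]), 'contact_force': array([-0.57661726, -0.07853277, -1.10859768]), 'moment': array([-0.02408225,  0.03971671, -0.02628603]), 'gripper_width': 0.08781201712368455}
scene {'intrinsics': array([[445.13971858,   0.        , 318.64204907],
       [  0.        , 445.13971858, 201.38982343],
       [  0.        ,   0.        ,   1.        ]]), 'dist_coeffs': array([-0.09122011,  0.        ,  0.        ,  0.        ,  0.        ]), 'rvec': array([ 1.94922775,  1.25110343, -0.62880244]), 'tvec': array([-0.10640407, -0.17035023,  1.70486197])}
top {'intrinsics': array([[518.73090531,   0.        , 323.73984386],
       [  0.        , 518.73090531, 203.82802734],
       [  0.        ,   0.        ,   1.        ]]), 'dist_coeffs': array([-0.15268802,  0.        ,  0.        ,  0.        ,  0.        ]), 'rvec': array([ 2.19882284, -2.17933771,  0.04176535]), 'tvec': array([-0.06091527,  0.43318264,  1.52411781])}
```

View pics/top0.png

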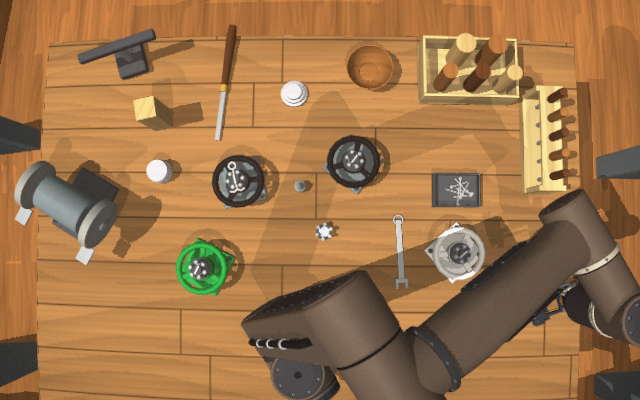

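View pics/scene0.png

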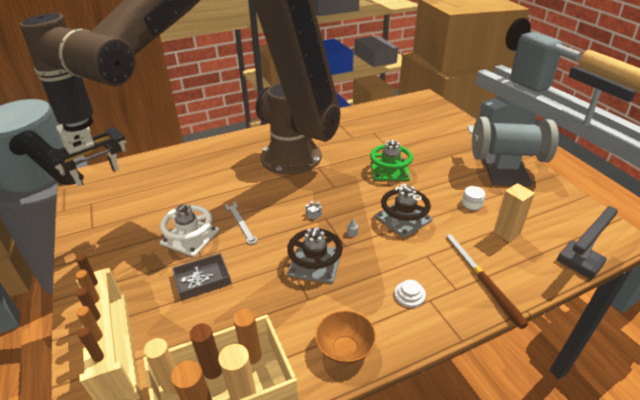

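The pinned wheel is at top (238,180) and the unpinned black one at top (353,160). I'll enlarge the target.

```bash
cat > h.py <<'E'
import numpy as np, cv2
def ray(m,px,z):
    K=m["intrinsics"];d=m["dist_coeffs"]
    R,_=cv2.Rodrigues(np.array(m["rvec"]));t=np.array(m["tvec"])
    u=cv2.undistortPoints(np.array([[px]],float),K,d)[0,0]
    D=R.T@np.array([u[0],u[1],1]);C=-R.T@t
    return C+D*(z-C[2])/D[2]
def proj(m,P):
    return cv2.projectPoints(np.array(P,float).reshape(-1,3),np.array(m["rvec"]),np.array(m["tvec"]),m["intrinsics"],m["dist_coeffs"])[0][:,0]
E
python3 - <<'E'
from plant import *
from h import *
im=cv2.imread("pics/top0.png")
c=im[125:200,315:395];cv2.imwrite("pics/c1.png",cv2.resize(c,None,fx=7.5,fy=7.5,interpolation=cv2.INTER_CUBIC))
m=camera_model("top")
for p in [(353,160),(238,180)]:print(ray(m,p,.117))
E
```

```text
[ 0.55043114 -0.13834668  0.117     ]
[0.49251853 0.18039686 0.117     ]
```

View pics/c1.png

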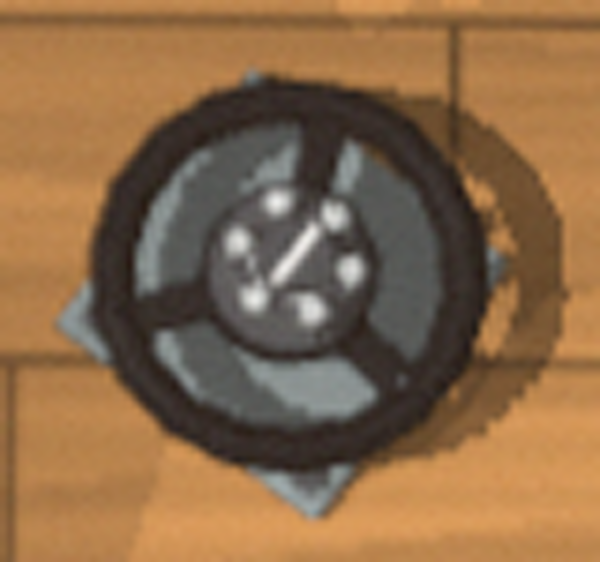

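```bash
cat >> h.py <<'E'
from scipy.spatial.transform import Rotation as Ro
def R_(s): return Ro.from_euler('xyz',s["eef_rot"],degrees=True).as_matrix()
E
python3 - <<'E'
from plant import *
from h import *
m=camera_model("top");s=get_state()
f=lambda x,y:(315+(x+.5)/7.5-.5,125+(y+.5)/7.5-.5)
P=[ray(m,f(*p),.12) for p in[(272,282),(320,222)]]
d=P[1]-P[0];print("line",np.degrees(np.arctan2(d[1],d[0])),(P[0]+P[1])/2)
Q=np.array([ray(m,f(*p),.114) for p in[(278,201),(336,214),(351,269),(312,310),(253,298),(237,242)]])
c=Q.mean(0);print(c,[np.degrees(np.arctan2(*(q-c)[[1,0]])) for q in Q],[np.hypot(*(q-c)[:2]) for q in Q])
R=R_(s);print(R.round(3)); print(R.T@(np.array([.55,-.138,.245])-s["tcp_pos"])/.02)
E
```

```text
line -38.076614346146236 [ 0.555161   -0.14105671  0.12      ]
[ 0.55463879 -0.14077298  0.114     ] [np.float64(16.975202661176127), np.float64(-44.29198800891331), np.float64(-102.90772231752412), np.float64(-161.99680276116146), np.float64(136.20196382579584), np.float64(77.06418501837652)] [np.float64(0.021269327531853545), np.float64(0.021905772128042282), np.float64(0.02146924474019775), np.float64(0.021236086267751135), np.float64(0.022062707625000042), np.float64(0.02186239589356321)]
[[-0.001 -0.286  0.958]
 [ 0.001  0.958  0.286]
 [-1.     0.001 -0.   ]]
[1.19409619e-02 1.92625638e+01 2.43801579e+01]
```

Call:
step_arm --steps '[[[0,0.73,0.94],0],[[0,0.73,0.94],0],[[0,0.73,0.94],0],[[0,0.73,0.94],0],[[0,0.73,0.94],0],[[0,0.73,0.94],0],[[0,0.73,0.94],0],[[0,0.73,0.94],0],[[0,0.73,0.94],0],[[0,0.73,0.94],0],[[0,0.73,0.94],0],[[0,0.73,0.94],0],[[0,0.73,0.94],0],[[0,0.73,0.94],0],[[0,0.73,0.94],0],[[0,0.73,0.94],0],[[0,0.73,0.94],0],[[0,0.73,0.94],0],[[0,0.73,0.94],0],[[0,0.73,0.94],0]]'

```text
time_s: 1.77
tcp_pos: [0.47, -0.2584, 0.2453]
eef_rot: [137.1, 90.0, 153.7]
contact_force: [0.1, -0.4, 0.3]
gripper_width: 0.0875
```

Call:
step_arm --steps '[[[0,0.73,0.94],0],[[0,0.73,0.94],0],[[0,0.5,0.5],0],[[0,0,0],0],[[0,0,0],0]]'

```text
time_s: 2.18
tcp_pos: [0.5041, -0.2079, 0.2452]
eef_rot: [156.0, 90.0, 172.7]
contact_force: [-0.1, -0.0, 0.2]
gripper_width: 0.0876
```

```bash
python3 - <<'E'
from plant import *
from h import *
s=get_state();m=camera_model("wrist");im=capture("wrist")
cv2.imwrite("pics/w1.png",im);print(s["time_s"],s["joints"],s["tcp_pos"],R_(s).round(3),proj(m,[[.555,-.141,.12]]))
np.savez("w1.npz",**m)
E
```

```text
2.1833 [-1.82276330e+00  8.38463129e+00 -1.57671056e+01 -4.90735560e-03
 -6.58946631e+01 -7.14867458e+01] [ 0.5040871  -0.20791106  0.24522986] [[-0.001 -0.287  0.958]
 [ 0.     0.958  0.287]
 [-1.     0.    -0.001]] [[369.16369406 260.63324599]]
```

View pics/w1.png

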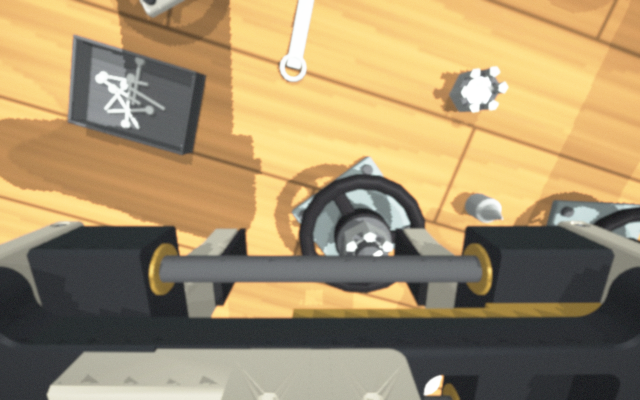

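The nut sits partly behind the gripper bar at (369,245). I'll shift for a clear view.

Call:
step_arm --steps '[[[0,0.8,-0.6],0],[[0,0.8,-0.6],0],[[0,0.8,-0.6],0],[[0,0,0],0],[[0,0,0],0]]'

```text
time_s: 2.65
tcp_pos: [0.4551, -0.1732, 0.2461]
eef_rot: [-17.9, 89.9, -1.3]
contact_force: [0.9, 0.0, -0.4]
gripper_width: 0.0875
```

```bash
python3 - <<'E'
from plant import *
from h import *
s=get_state();m=camera_model("wrist");im=capture("wrist")
print(s["time_s"],s["tcp_pos"],R_(s).round(3));p=proj(m,[[.555,-.141,.12]])[0];print(p)
np.savez("w2.npz",**m);cv2.imwrite("pics/w2.png",im)
x,y=[int(v)-40 for v in p];x=max(0,x);y=max(0,y);print(x,y)
cv2.imwrite("pics/w2c.png",cv2.resize(im[y:y+75,x:x+90],None,fx=8,fy=8,interpolation=cv2.INTER_CUBIC))
E
```

```text
2.65 [ 0.45507256 -0.17317625  0.24614489] [[ 0.001 -0.286  0.958]
 [-0.     0.958  0.286]
 [-1.    -0.     0.001]]
[322.79262623 291.59559028]
282 251
```

View pics/w2c.png

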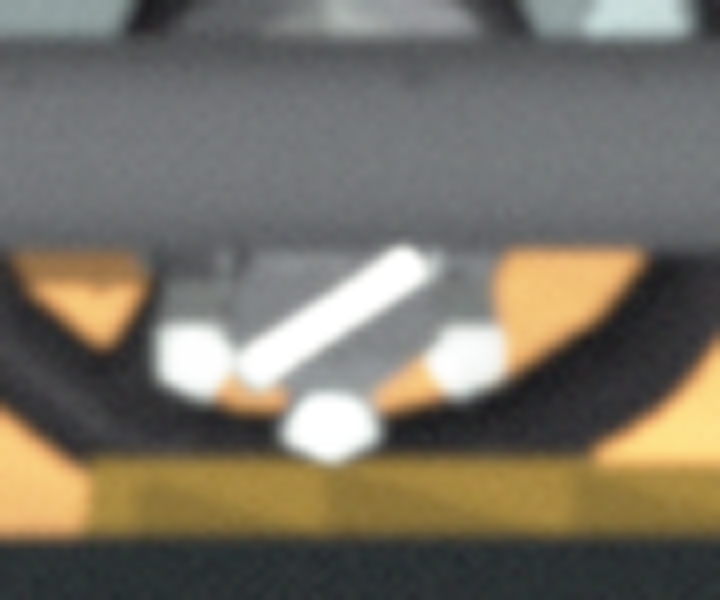

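The bar still covers part of it, but the line runs (255,372)–(415,258) in the crop, and three prongs are visible.

```bash
python3 - <<'E'
from h import *
m=dict(np.load("w2.npz"))
f=lambda x,y:(282+(x+.5)/8-.5,251+(y+.5)/8-.5)
A,B=[ray(m,f(*p),.12) for p in[(258,372),(410,262)]]
d=B-A;print("line",np.degrees(np.arctan2(d[1],d[0])),A,B,np.linalg.norm(d))
Q=np.array([ray(m,f(*p),.114) for p in[(197,362),(330,430),(468,358)]])
print(Q)
from scipy.optimize import least_squares
def r(v):
    return np.concatenate([Q[i,:2]-(v[:2]+v[3]*np.array([np.cos(v[2]+k),np.sin(v[2]+k)])) for i,k in enumerate([np.pi/3,0,-np.pi/3])]).ravel()
for s in(1,-1):
    def rr(v): return np.concatenate([Q[i,:2]-(v[:2]+v[3]*np.array([np.cos(v[2]+s*k),np.sin(v[2]+s*k)])) for i,k in enumerate([np.pi/3,0,-np.pi/3])])
    o=least_squares(rr,[.555,-.141,.3,.022],x_scale=[.01,.01,.3,.01]);print(o.x,np.degrees(o.x[2]),o.cost,o.fun*1000)
E
```

```text
line 146.29364666902987 [ 0.56409856 -0.14822299  0.12      ] [ 0.54249786 -0.13381365  0.12      ] 0.025965734887511215
[[ 0.56899689 -0.15554624  0.114     ]
 [ 0.57408857 -0.13518274  0.114     ]
 [ 0.55789    -0.12052992  0.114     ]]
[ 0.57770248 -0.13361947  0.31303776 -0.01688664] 17.93574226959799 0.00014023478994895088 [-5.17613479 -5.41309322 12.45207408  3.6369766  -7.27593928  1.77611662]
[ 0.55344246 -0.14131455  0.30248661  0.02129066] 17.331206227664996 1.233866396982685e-07 [-0.10024894  0.19825431  0.32206689 -0.21056333 -0.22181782  0.01230905]
```

Call:
step_arm --steps '[[[0,0.02,0.87],0],[[0,0.02,0.87],0],[[0,0.02,0.86],0],[[0,0.02,0.86],0],[[0,0.02,0.86],0],[[0.2,0.02,0.86],0],[[1,0,0],0],[[1,0,0],0],[[1,0,0],0],[[0.8,0,0],0],[[0,0,0],0],[[0,0,0],0]]'

```text
time_s: 3.7
tcp_pos: [0.5544, -0.1416, 0.1648]
eef_rot: [175.7, 89.9, -167.8]
contact_force: [-0.0, -0.3, 0.3]
gripper_width: 0.0878
```

```bash
python3 - <<'E'
from plant import *
from h import *
s=get_state();m=camera_model("wrist");im=capture("wrist")
print(s["time_s"],s["tcp_pos"],R_(s).round(3),s["joints"])
e=np.array([.5537,-.1413,.104])-s["tcp_pos"];print(R_(s).T@e/.02)
cv2.imwrite("pics/w3.png",im)
E
```

```text
3.7 [ 0.55440013 -0.14161616  0.16476127] [[-0.002 -0.285  0.959]
 [-0.001  0.959  0.285]
 [-1.     0.    -0.002]] [ 5.26660390e+00  1.48148400e+01 -1.88006805e+01  2.04358997e-02
 -5.65243978e+01 -7.87159036e+01]
[ 3.03813035  0.02456418 -0.02159562]
```

View pics/w3.png

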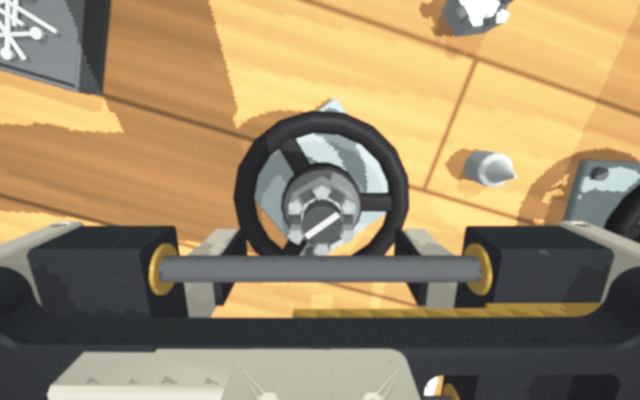

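Clear now: the nut is centred at about (322,220), with flats facing the jaws. I'll crop it for a second angle reading.

```bash
python3 - <<'E'
from plant import *
from h import *
m=camera_model("wrist");np.savez("w3.npz",**m)
im=cv2.imread("pics/w3.png")
cv2.imwrite("pics/w3c.png",cv2.resize(im[165:265,275:375],None,fx=6,fy=6,interpolation=cv2.INTER_CUBIC))
E
```

```text
(no output)
```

View pics/w3c.png

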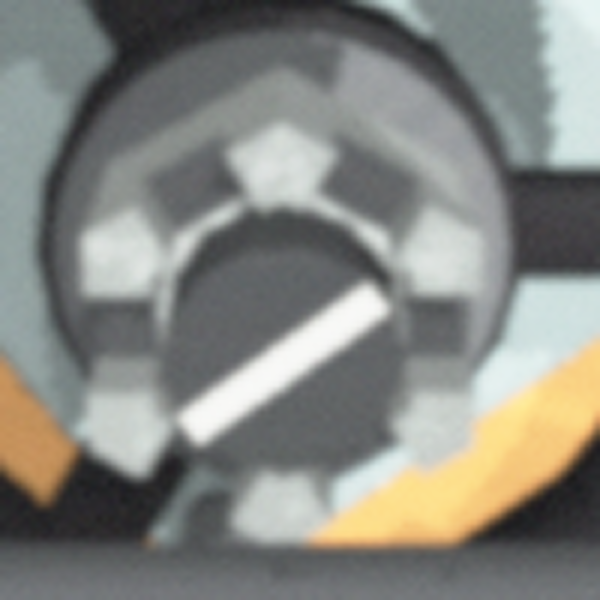

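Call:
step_arm --steps '[[[0.8,0,0],0],[[0.8,0,0],0],[[0.8,0,0],0],[[0.6,0,0],0],[[0,0,0],0]]'

```text
time_s: 4.17
tcp_pos: [0.5541, -0.141, 0.1046]
eef_rot: [159.8, 89.9, 176.4]
contact_force: [-0.2, -0.7, 0.0]
gripper_width: 0.0874
```

```bash
python3 - <<'E'
from h import *
m=dict(np.load("w3.npz"))
f=lambda x,y:(275+(x+.5)/6-.5,165+(y+.5)/6-.5)
A,B=[ray(m,f(*p),.12) for p in[(190,432),(378,298)]]
d=B-A;print("line",np.degrees(np.arctan2(d[1],d[0])),(A+B)/2)
# opposite prongs
Q=[ray(m,f(*p),.114) for p in[(120,252),(280,165),(445,252),(435,425),(280,508),(127,425)]]
for i in range(3):
    d=Q[i]-Q[i+3];print(np.degrees(np.arctan2(d[1],d[0])),(Q[i]+Q[i+3])/2)
E
```

```text
line 143.89074437356794 [ 0.55429772 -0.14108157  0.12      ]
-103.64814484690258 [ 0.55348418 -0.14169119  0.114     ]
-163.35084798028277 [ 0.55367195 -0.14160352  0.114     ]
136.6559154521556 [ 0.55335218 -0.14124263  0.114     ]
```

Call:
step_arm --steps '[[[0,0,0],0],[[0,0,0],0],[[0,0,0],0],[[0,0,0],0],[[0,0,0],0],[[0,0,0],0],[[0,0,0],0],[[0,0,0],0],[[0,0,0],0],[[0,0,0],0]]' --fingers 1 --grip_force 45

```text
time_s: 5.0
tcp_pos: [0.5546, -0.1406, 0.1058]
eef_rot: [14.7, 90.0, 31.4]
contact_force: [-2.1, 3.1, 4.5]
gripper_width: 0.0454
```

Call:
step_arm --steps '[[[0,0,0],0],[[0,0,0],0],[[0,0,0],0.3],[[0,0,0],0.4],[[0,0,0],0.4],[[0,0,0],0.4],[[0,0,0],0.4],[[0,0,0],0.4],[[0,0,0],0.4],[[0,0,0],0.4],[[0,0,0],0.4],[[0,0,0],0.4],[[0,0,0],0],[[0,0,0],0],[[0,0,0],0]]' --grip_force 60

```text
time_s: 6.25
tcp_pos: [0.5546, -0.1413, 0.1058]
eef_rot: [-56.3, 90.0, -63.0]
contact_force: [-1.0, -3.7, 3.8]
gripper_width: 0.0455
```

```bash
python3 - <<'E'
from plant import *
from h import *
s=get_state();R=R_(s);m=camera_model("wrist");im=capture("wrist")
print(s["time_s"],s["tcp_pos"],np.degrees(np.arctan2(R[1,1],R[0,1])),s["joints"],s["contact_force"],s["moment"],s["gripper_width"])
np.savez("w4.npz",**m);cv2.imwrite("pics/w4.png",im)
E
```

```text
6.25 [ 0.55464572 -0.14127792  0.10578705] 83.25870143368797 [ 5.30941495e+00  1.83936317e+01 -2.27362612e+01  4.14317789e-02
 -4.88577001e+01 -1.02077965e+02] [-0.98222331 -3.67486759  3.790181  ] [-1.22878247  0.30456189 -0.14700603] 0.04552945574596334
```

View pics/w4.png

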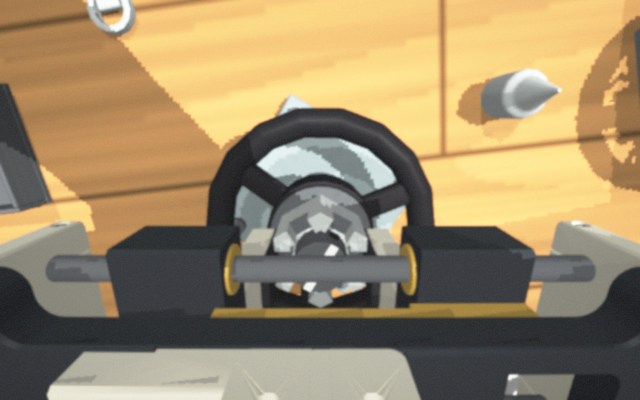

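The jaw yaw of 83.3° puts a slot at −36.7°, against the line at about −36°. I'll release, rise and check.

Call:
step_arm --steps '[[[0,0,0],0],[[0,0,0],0],[[0,0,0],0],[[0,0,0],0],[[0,0,0],0],[[0,0,0],0],[[0,0,0],0],[[-0.6,0,0],0],[[-0.8,0,0],0],[[-0.8,0,0],0],[[-0.8,0,0],0],[[0,0,0],0],[[0,0,0],0]]' --fingers 0

```text
time_s: 7.38
tcp_pos: [0.5551, -0.1407, 0.1665]
eef_rot: [13.5, 89.9, 6.8]
contact_force: [0.1, -0.5, -0.4]
gripper_width: 0.0877
```

```bash
python3 - <<'E'
from plant import *
from h import *
s=get_state();R=R_(s);m=camera_model("wrist");im=capture("wrist")
print(s["time_s"],s["tcp_pos"],s["contact_force"],s["gripper_width"])
np.savez("w5.npz",**m);cv2.imwrite("pics/w5.png",im)
cv2.imwrite("pics/w5c.png",cv2.resize(im[165:265,275:375],None,fx=6,fy=6,interpolation=cv2.INTER_CUBIC))
E
```

```text
7.3833 [ 0.5550645  -0.14068258  0.16646454] [ 0.08035606 -0.50209495 -0.35496353] 0.08770465109269564
```

View pics/w5c.png

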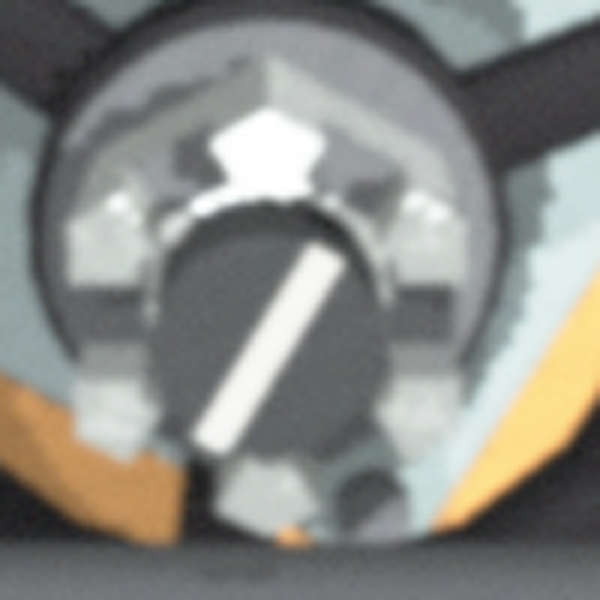

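```bash
python3 - <<'E'
from h import *
m=dict(np.load("w5.npz"))
f=lambda x,y:(275+(x+.5)/6-.5,165+(y+.5)/6-.5)
A,B=[ray(m,f(*p),.12) for p in[(210,440),(328,252)]]
d=B-A;print("line",np.degrees(np.arctan2(d[1],d[0])))
Q=[ray(m,f(*p),.114) for p in[(107,240),(267,150),(430,238),(422,415),(268,493),(115,415)]]
for i in range(3):
    d=Q[i]-Q[i+3];print(np.degrees(np.arctan2(d[1],d[0]))%60+30)
E
```

```text
line 142.66284746553995
82.66509435486
83.3191160003031
84.01548900934259
```

```bash
python3 - <<'E'
from plant import *
s=get_state();print(s["contact_force"],s["qd"].round(2));close_job()
E
```

```text
[-0.44430467  0.9273847  -1.25473986] [-0.08  0.84 -0.75 -0.11  0.   -0.04]
the job is handed in; nothing more can be done
```

I tightened the unpinned black wheel's castle nut about 23° clockwise in a single grip across two flats. Then I let go, rose about 60 mm clear and handed the job in at about 7.4 s of the 32 s allowed.

- **Alignment:** the last wrist picture, taken after release, puts a slot at 143.3° and the pin-hole line at 142.7°. They agree within 1°, which corresponds to the joint at about 1.2 rad.
- **Clearance:** the gripper was fully open with the fingertips about 27 mm above the spindle end. The force reading was near zero. The fingers worked only at the unpinned wheel, and I never moved them to the pinned one.
- **Disagreement:** my readings of the pin-hole line differed between pictures, from 142° to 146°. That spread is well inside the 10° tolerance.
- **Not checked:** I had no direct reading of the nut's joint angle, and the hand-in gave no verdict.

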